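# Clear the turntable and hold the inspection lamp to the casting's bore

## Robot

A 6-joint arm with a two-finger parallel gripper is mounted at the origin on the work surface. World frame = base frame: x ahead of the robot, y to its left, z up, the work surface at z = 0. Lengths are in m, angles in rad, forces in N, time in s.
With the tool pointing down it reaches from about 0.325 to 0.85 m from the base axis. Payload 4.4 kg.
Tool frame: the origin (TCP) lies at the very end of the fingers, on their centre line; the grasp point (between the pads) lies 19 mm behind it; z points along the fingers, y is the line along which they close (so a half turn about z gives the same grasp; the last joint's range is limited). The gripper opens to 94 mm and grips with 3 to 60 N. Pads are 16 mm wide; open, the fingers measure 119 mm over their backs; the gripper's body (75 mm by 177 mm) begins 78 mm behind the grasp point.
Start: joints at [-1.367, 0.207, 1.542, -0, 1.393, -0.15], TCP at [0.199, -0.539, 0.205] pointing down, gripper open.
Joint ranges: [-2.73, 2.73], [-0.86, 2.22], [0.23, 2.46], [-1.11, 4.25], [0.08, 2.63], [-2.82, 2.82]. Speed limits (rad/s): [2.79, 2.79, 3.14, 3.14, 3.14, 3.14].

## Interface

Orientations are given as a unit quaternion [w, x, y, z].
In Python, from station import readout, vision, manip gives the robot as it stands.
- The arm moves only by the tool drive_effector, called after "Call:" as name(argument=value, ...) on one line, values as JSON. Schema: {"type":"object","properties":{"offsets":{"type":"array","items":{"type":"number"},"minItems":4,"maxItems":80},"aperture":{"type":"number"},"only":{"type":"string"},"quiet":{"type":"boolean"},"lines":{"type":"string"}},"required":["offsets"],"additionalProperties":false}. offsets is one flat list of numbers that holds 1 to 20 rows one after another, with no inner brackets; each row has 4 numbers: dx, dy, dz in m, then a turn about the tool's z in rad; each row is the pose to reach, as a shift and turn from the pose commanded when the call began, along the tool's axes at that moment; what a row does not reach only later rows make up. A row lasts 1/8 s, in which the tool goes at most 0.0625 m and 0.188 rad, less where a joint would pass 70% of its speed; a pose out of reach is approached as far as the arm can. aperture is the finger opening in m, set as the call begins (left out keeps the last). The fingers move at their own pace and stop on an object; the grip force is fixed at half the most. Time passes only in rows, so rows that do not move let the fingers close. The tool returns the time, the measured TCP pose, the force, the opening and the grip force at its end. only (a regular expression) keeps the lines of the reply that match it, lines (a string "A,B") keeps lines A to B, and quiet returns only ok. Input that does not fit is refused with a message, and nothing moves.
- readout.read_state(): the state, without advancing time (a new reading comes with each control period).
- vision.read_camera(name): name is "scene" or "top"; returns the picture (480x640x3 uint8, red, green, blue); there is no depth.
- vision.get_calibration(name): a dict with "fx", "fy", "cx", "cy" (pixels), "pose" (4x4, takes a point from camera to world coordinates). Camera axes: x right, y down, z forward; pixel columns grow to the right and rows downward; lengths in m; the calibration is good to about 2 mm. A picture is of the moment at which its call begins. get_calibration takes no time and is no camera call.
- manip.sign_off(): hands the job in; it is judged then, once.
Trained networks look in the newest picture that a camera, given by its name, has taken for a name from the list of things; names that differ only in an ending like _2 or _b are one class to them, and where a whole thing is asked for, a point or a joint stands for the part that bears it (a point fixed in the world has none). Each returns a list of dicts, best first, with "score" (0 to 1); they miss things now and then, are a little off and sometimes report something else, mostly with a low value. They report only what shows in the picture. A call takes as long as a camera call.
- vision.outline_of(thing, camera): "region" (480x640 bool, what is visible of it).
- vision.tip_of(thing, camera): "xyz" ([x, y, z] in m, in world coordinates, good to about 4 mm: a listed point, or the origin of a listed thing).
The state is a dict: "t": time; "q": joint angles; "joint_velocities": joint speeds; "tau": joint torques, N m; "eef_pos": TCP position; "tcp_rot": TCP orientation; "ft_force": force on the tool from outside, world axes, zero at the start; "wrist_torque": the same for the moment, N m; "grip_width": finger opening in m; "finger_force": force on a finger pad.
Only numpy, scipy, OpenCV 4.12 (cv2) and the standard library are available. Lean on these libraries where they do the work, as an engineer would, in place of code of your own. Each camera call takes 0.05 s, during which the arm holds its last target. There are 200 camera calls.

## Task

First clear the two metal offcuts off the turntable into the orange bin. Then draw the yellow inspection lamp out of its sloping holder, turn it level and hold it in mid-air in front of the casting, pointing straight into the wide open mouth of the bore: lens on the bore's centre line, outside the mouth but within about 10 cm of it. Never let the lamp touch the casting or turntable. Finish while still holding the lamp there, steady and raised; leave the screwdriver, the oil bottle and the round end cover where they are.

Things in the scene. Friction and masses are not known exactly. Their poses are not given: they have to be found in the camera images.
- turntable: Fixed dark turntable 310 mm across, top 25 mm above the bench, origin at its centre at bench height. Its left half carries a fixed casting with a level bore: wide mouth at x = -10 mm facing the robot's right (-y, within 20 degrees), back at x = 114 mm with a hole of only 60 mm; 172 mm wide, up to 210 mm high. x axis: level, along the bore, into the mouth. Offcuts lie on the right half
- bore (a point): Centre of the bore's mouth: on the bore's level centre line, in the plane of the flange face at the mouth, 120 mm above the bench. The bore is 116 mm wide and open. Axes as the turntable's (x into the bore, z up)
- holder: Fixed blue holder, base 150 x 100 mm. Its socket slopes 45 degrees: lamp in lens first, pointing to +x and down, tail up and towards the robot. Origin at bench height, 92 mm under the seated lamp's origin. Socket encloses the lens end for 57 mm with 3 to 4 mm play, 64 mm wide outside; a 24 mm wide tongue goes on 20 mm under the lamp. Draw the lamp 60 mm or more along its own axis
- lamp: Loose cordless inspection lamp, 152 mm long, 0.16 kg: yellow handle 30 mm wide (along y) and 36 mm deep (along z), 108 mm long; round black head 36 mm across, with the white lens at its end. Origin on its axis; x axis points along the lamp towards the lens, which is at x = 77 mm; tail at x = -75 mm; y axis is level when it sits in the holder. Balances about 10 to 20 mm lensward of the origin
- lamp_lens (a point): Centre of the lens, on the lamp's axis at its front end (inside the holder at the start)
- lamp_grip (a point): Point on the lamp's axis in the free part of the handle, 42 mm from the tail and 110 mm behind the lens; grip across the 30 mm width (along the lamp's y). Axes as the lamp's. When seated it is about 115 mm above the bench, with nothing but the tongue's end near it
- bin: Fixed orange open bin 160 (x) x 140 (y) x 70 mm tall, walls 5 mm. Origin: centre of its underside. It stands on the side of the turntable away from the holder: left and right vary
- stub_a: Loose aluminium casting offcut on the turntable's right half, before the mouth: bar 50 (x) x 24 (y) x 18 (z) mm with a round stub 18 mm across and 12 mm high on top, 8 mm from its middle. Origin: centre of its underside. 70 g. Grip across y
- stub_b: As stub_a, the other offcut; its round stub is 10 mm from the middle the other way
- screwdriver: Loose screwdriver with blue handle lying on the bench beyond the turntable to the right, about 0.2 m long and 30 mm high, roughly along the bench's x. Leave alone
- oil_bottle: Loose white bottle with red cap, 56 mm across, 150 mm tall, standing beyond the holder or the bin. Origin: centre of its underside. Leave alone
- end_cover: Loose round aluminium end cover, 90 mm across, 35 mm tall, beyond the bin or the holder. Origin: centre of its underside. Leave alone

How it is judged:
By the outcome, as a careful person would: the job done as asked, in the order asked, and still so for the second after the job is handed in, while the arm keeps its last pose, push and grip.
It also fails if it takes over 72 s, if anything falls off the work surface, if the arm or the gripper's body presses on something with over 40 N, if the wrist force passes 120 N, or if a joint passes its speed limit or range.

## Working session

There is one attempt and no reset: what is moved stays moved. The work goes in short steps, Python scripts to look and compute and a tool call to move; the robot and the scene stay as the last step left them, time stands still between calls to the robot, and variables do not carry over. Pictures are saved under pics/ and viewed, at most 10 in all, crops included, and the job is handed in when it is done.

```bash
ls; mkdir -p pics; cat > h.py <<'E'
import numpy as np, cv2
from station import readout, vision, manip
def snap(cam,name):
    im=vision.read_camera(cam); cv2.imwrite(f'pics/{name}.png',im[:,:,::-1]); return im
def proj(cam,p):
    c=vision.get_calibration(cam); q=np.linalg.inv(c['pose'])@np.r_[p,1]
    return np.array([c['fx']*q[0]/q[2]+c['cx'],c['fy']*q[1]/q[2]+c['cy']])
def ray(cam,uv,z):
    c=vision.get_calibration(cam);P=c['pose']
    d=P[:3,:3]@[(uv[0]-c['cx'])/c['fx'],(uv[1]-c['cy'])/c['fy'],1]
    o=P[:3,3]; return o+d*(z-o[2])/d[2]
E
python3 - <<'E'
from h import *
for cam in ('top','scene'):
    snap(cam,cam+'0'); print(cam,np.round(vision.get_calibration(cam)['pose'][:3,3],2))
    for n in ('turntable','bore','holder','lamp','lamp_grip','bin','stub_a','screwdriver','oil_bottle','end_cover'):
        r=vision.tip_of(n,cam)
        print(n,[(np.round(d['xyz'],3).tolist(),round(d['score'],2)) for d in r[:3]])
s=readout.read_state();print(s['t'],s['eef_pos'],s['tcp_rot'])
E
```

```text
pics
top [0.45 0.01 1.31]
turntable [([0.588, -0.031, -0.007], 0.85), ([0.486, -0.318, 0.095], 0.41)]
bore [([0.58, -0.043, 0.122], 0.69)]
holder [([0.481, -0.321, -0.003], 0.57)]
lamp [([0.484, -0.32, 0.093], 0.86)]
lamp_grip [([0.458, -0.314, 0.118], 0.97)]
bin [([0.428, 0.364, -0.002], 0.9)]
stub_a [([0.638, -0.12, 0.023], 0.73), ([0.511, -0.107, 0.023], 0.59)]
screwdriver [([0.712, -0.265, 0.003], 0.84)]
oil_bottle [([0.67, -0.366, 0.001], 0.9)]
end_cover [([0.676, 0.36, 0.0], 0.91)]
scene [ 1.08 -0.6   0.64]
turntable [([0.586, -0.034, 0.005], 0.77)]
bore [([0.584, -0.043, 0.119], 0.88)]
holder [([0.484, -0.319, -0.001], 0.86)]
lamp [([0.486, -0.322, 0.093], 0.81)]
lamp_grip [([0.459, -0.318, 0.113], 0.69)]
bin [([0.431, 0.364, 0.001], 0.7)]
stub_a [([0.506, -0.103, 0.027], 0.83)]
screwdriver [([0.712, -0.262, -0.002], 0.75), ([0.482, -0.322, 0.096], 0.32)]
oil_bottle [([0.67, -0.368, -0.003], 0.61)]
end_cover [([0.676, 0.361, -0.001], 0.75), ([0.508, -0.105, 0.027], 0.66), ([0.586, -0.035, 0.002], 0.28)]
1.1 [ 0.19919727 -0.53937689  0.20543401] [-1.19549889e-05  9.84395624e-01  1.75969471e-01  1.09618130e-06]
```

View pics/top0.png

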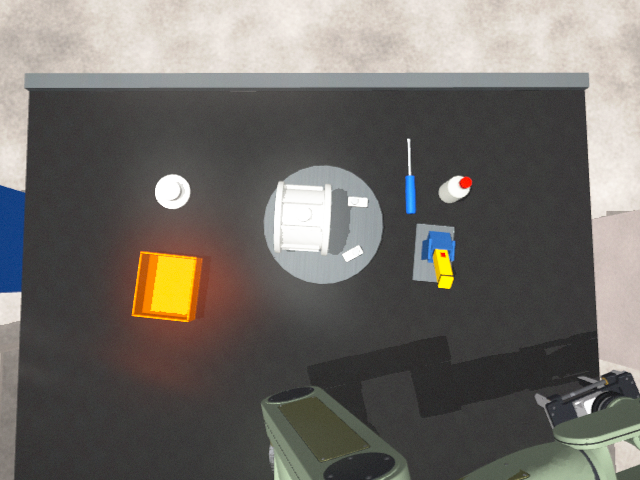

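View pics/scene0.png

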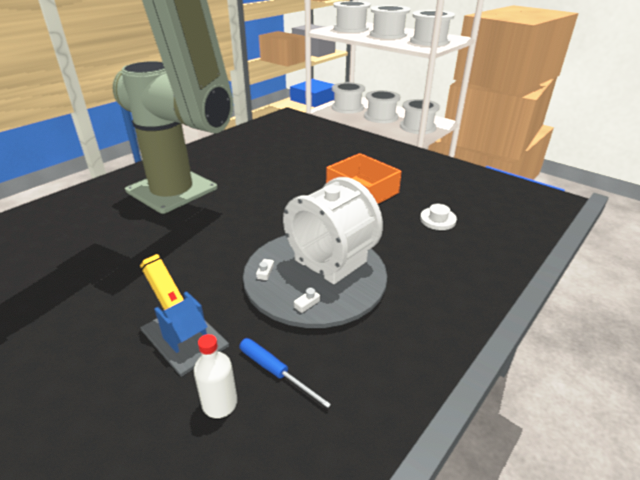

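```bash
python3 - <<'E'
from h import *
c=vision.get_calibration('top')
# yaw of stubs and lamp from outlines in top view: project contour to plane, minAreaRect
for n,z in (('stub_a',.043),('lamp',.1),('holder',.0),('bin',.07)):
    for d in vision.outline_of(n,'top')[:2]:
        m=d['region'].astype(np.uint8); cs=max(cv2.findContours(m,0,1)[0],key=cv2.contourArea)[:,0]
        P=np.array([ray('top',p,z)[:2]*1000 for p in cs],np.float32)
        print(n,round(d['score'],2),m.sum(),cv2.minAreaRect(P),cv2.minAreaRect(cs))
E
```

```text
stub_a 0.63 200 ((506.838623046875, -104.17115783691406), (28.12386131286621, 50.23303985595703), 33.10701370239258) ((351.80767822265625, 253.4615020751953), (11.094003677368164, 19.691856384277344), 56.3099365234375)
lamp 0.58 578 ((466.7509460449219, -318.66363525390625), (97.99687194824219, 39.106143951416016), 10.64918041229248) ((442.3658142089844, 268.20733642578125), (40.64864730834961, 15.994054794311523), 77.90524291992188)
holder 0.76 1730 ((508.2720031738281, -324.2886047363281), (108.72639465332031, 151.10528564453125), 84.23153686523438) ((433.7499694824219, 253.24996948242188), (41.10932540893555, 57.29228591918945), 4.398705005645752)
bin 0.6 4091 ((426.85699462890625, 356.0296630859375), (156.04037475585938, 161.91014099121094), 83.17523193359375) ((166.16156005859375, 286.70770263671875), (64.00192260742188, 66.35858154296875), 7.125016689300537)
```

```bash
python3 - <<'E'
import cv2
im=cv2.imread('pics/top0.png')
cv2.imwrite('pics/c1.png',cv2.resize(im[160:310,260:470],None,fx=3.8,fy=3.8,interpolation=cv2.INTER_CUBIC))
E
```

```text
(no output)
```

View pics/c1.png

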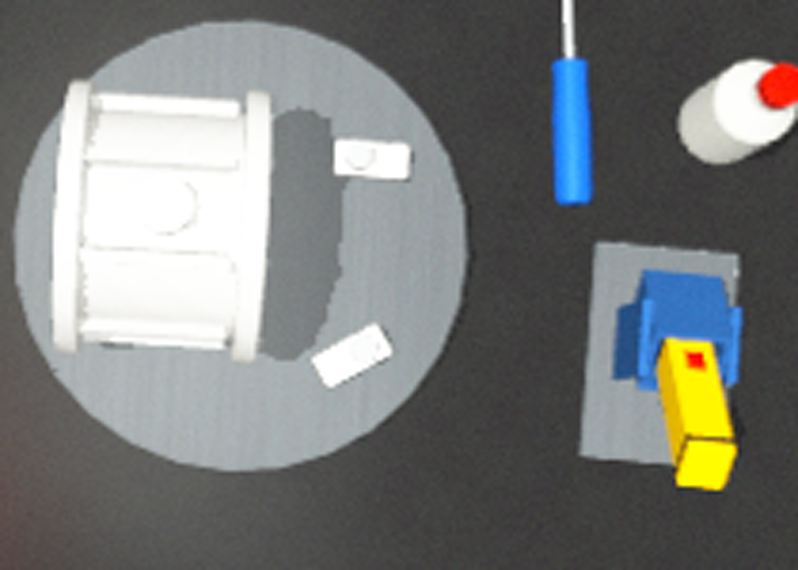

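```bash
cat >> h.py <<'E'
from scipy.spatial.transform import Rotation as R
def go(x,y,z,close=None):
    "print shift in tool axes and turn for TCP target, closing line at angle close (deg, world)"
    s=readout.read_state(); w,a,b,c=s['tcp_rot']; M=R.from_quat([a,b,c,w]).as_matrix()
    d=M.T@(np.array([x,y,z])-s['eef_pos']); t=0
    if close is not None:
        cur=np.degrees(np.arctan2(M[1,1],M[0,1])); t=-np.radians((close-cur+180)%360-180)
    print('d',np.round(d,4),'turn',round(t,3),'tool z',np.round(M[:,2],3))
E
python3 - <<'E'
from h import *
print(ray('top',(357.9,202.1),.043),ray('top',(352.6,253.2),.043))
c=lambda u,v:(260+u/3.8,160+v/3.8)
print('rounds',ray('top',c(360,157),.055),ray('top',c(366,345),.055))
go(.638,-.12,.15,-3)
E
```

```text
[ 0.63837056 -0.12160401  0.043     ] [ 0.50746318 -0.10617738  0.043     ]
rounds [ 0.63859696 -0.11235036  0.055     ] [ 0.51288261 -0.11453305  0.055     ]
d [ 0.5569 -0.2414  0.0554] turn -1.165 tool z [ 0. -0. -1.]
```

Call:
drive_effector(offsets=[0.28, -0.12, -0.05, -0.58, 0.28, -0.12, -0.05, -0.58, 0.28, -0.12, -0.05, -0.58, 0.28, -0.12, -0.05, -0.58, 0.557, -0.241, -0.05, -1.165, 0.557, -0.241, -0.05, -1.165, 0.557, -0.241, -0.05, -1.165, 0.557, -0.241, -0.05, -1.165, 0.557, -0.241, -0.05, -1.165, 0.557, -0.241, -0.05, -1.165, 0.557, -0.241, -0.05, -1.165, 0.557, -0.241, 0.08, -1.165, 0.557, -0.241, 0.08, -1.165, 0.557, -0.241, 0.08, -1.165], aperture=0.08)

```text
t: 3.05
eef_pos: [0.6326, -0.1199, 0.1192]
tcp_rot: [-0.006, 0.726, 0.688, -0.003]
ft_force: [-0.6, -0.8, -0.4]
grip_width: 0.0801
finger_force: 0.0
```

```bash
python3 -c "
from h import *
go(.638,-.12,.028,-3)"
```

```text
d [-0.0001  0.0066  0.0911] turn -0.001 tool z [-0.013  0.004 -1.   ]
```

Call:
drive_effector(offsets=[0, 0, 0.05, 0, 0, 0, 0.096, 0, 0, 0, 0.096, 0, 0, 0, 0.096, 0])

```text
t: 3.55
eef_pos: [0.6403, -0.1216, 0.033]
tcp_rot: [0.002, 0.725, 0.688, 0.001]
ft_force: [-0.2, 0.6, -0.6]
grip_width: 0.0797
finger_force: 0.0
```

Call:
drive_effector(offsets=[0, 0, 0, 0, 0, 0, 0, 0, 0, 0, 0, 0, 0, 0, 0, 0, 0, 0, 0, 0], aperture=0.0)

```text
t: 4.18
eef_pos: [0.6381, -0.1203, 0.0293]
tcp_rot: [-0.0, 0.725, 0.689, -0.0]
ft_force: [0.4, -0.2, 0.8]
grip_width: 0.0333
finger_force: 0.0
```

```bash
python3 -c "
from h import *
go(.429,.364,.28,90)"
```

```text
d [ 0.4728 -0.234  -0.2506] turn -1.623 tool z [-0.  0. -1.]
```

Call:
drive_effector(offsets=[0, 0, 0, 0, 0, 0, 0, 0, 0, 0, 0, 0, 0, 0, -0.06, 0, 0, 0, -0.125, 0, 0, 0, -0.19, 0])

```text
t: 4.92
eef_pos: [0.6378, -0.1202, 0.2159]
tcp_rot: [-0.0, 0.725, 0.688, -0.0]
ft_force: [0.9, 0.1, -0.6]
grip_width: 0.0236
finger_force: 30.0
```

```bash
python3 -c "
from h import *
go(.429,.345,.29,None)"
```

```text
d [ 0.4538 -0.2327 -0.0738] turn 0 tool z [-0.001  0.    -1.   ]
```

Call:
drive_effector(offsets=[0, 0, -0.06, 0, 0.454, -0.233, -0.06, 0, 0.454, -0.233, -0.06, 0, 0.454, -0.233, -0.06, 0, 0.454, -0.233, -0.06, 0, 0.454, -0.233, -0.06, 0, 0.454, -0.233, -0.06, 0, 0.454, -0.233, -0.06, 0, 0.454, -0.233, -0.06, 0, 0.454, -0.233, -0.06, 0, 0.454, -0.233, -0.06, 0, 0.454, -0.233, 0.0, 0, 0.454, -0.233, 0.06, 0, 0.454, -0.233, 0.12, 0, 0.454, -0.233, 0.17, 0, 0.454, -0.233, 0.17, 0])

```text
t: 6.92
eef_pos: [0.4261, 0.3409, 0.04]
tcp_rot: [-0.001, 0.726, 0.687, -0.006]
ft_force: [-0.7, -0.6, -0.9]
grip_width: 0.0238
finger_force: 30.0
```

Call:
drive_effector(offsets=[0, 0, 0, 0, 0, 0, 0, 0, 0, 0, 0, 0], aperture=0.05)

```text
t: 7.3
eef_pos: [0.431, 0.3461, 0.0469]
tcp_rot: [0.001, 0.725, 0.688, 0.002]
ft_force: [-0.3, -0.2, -0.0]
grip_width: 0.0488
finger_force: 0.0
```

```bash
python3 -c "
from h import *
go(.512,-.113,.28,0)"
```

```text
d [-0.4537  0.1058 -0.2338] turn -0.052 tool z [ 0.004  0.002 -1.   ]
```

Call:
drive_effector(offsets=[0, 0, -0.06, 0, 0, 0, -0.12, 0, 0, 0, -0.18, 0, 0, 0, -0.235, 0, -0.454, 0.106, -0.235, -0.05, -0.454, 0.106, -0.235, -0.05, -0.454, 0.106, -0.235, -0.05, -0.454, 0.106, -0.235, -0.05, -0.454, 0.106, -0.235, -0.05, -0.454, 0.106, -0.235, -0.05, -0.454, 0.106, -0.235, -0.05, -0.454, 0.106, -0.235, -0.05, -0.454, 0.106, -0.2, -0.05, -0.454, 0.106, -0.15, -0.05, -0.454, 0.106, -0.1, -0.05, -0.454, 0.106, -0.06, -0.05, -0.454, 0.106, -0.06, -0.05], aperture=0.05)

```text
t: 9.43
eef_pos: [0.5087, -0.1126, 0.1021]
tcp_rot: [-0.003, 0.708, 0.706, -0.001]
ft_force: [0.8, -0.4, 0.8]
grip_width: 0.0497
finger_force: 0.0
```

```bash
python3 -c "
from h import *
go(.512,-.113,.046,0)
im=snap('top','top1');i2=snap('scene','scene1')
for c in('top','scene'):
    for n in('stub_a',):print(c,[(np.round(d['xyz'],3).tolist(),round(d['score'],2)) for d in vision.tip_of(n,c)[:4]])
p=proj('scene',[.51,-.11,.06]).astype(int)
cv2.imwrite('pics/s1.png',cv2.resize(i2[p[1]-75:p[1]+75,p[0]-100:p[0]+100,::-1],None,fx=4,fy=4))
"
```

```text
d [-0.0006  0.0036  0.056 ] turn -0.002 tool z [-0.006  0.002 -1.   ]
top [([0.431, 0.342, 0.001], 0.74), ([0.484, -0.32, 0.096], 0.25)]
scene [([0.503, -0.105, 0.028], 0.82), ([0.487, -0.319, -0.002], 0.4), ([0.434, 0.342, 0.004], 0.35)]
```

View pics/s1.png

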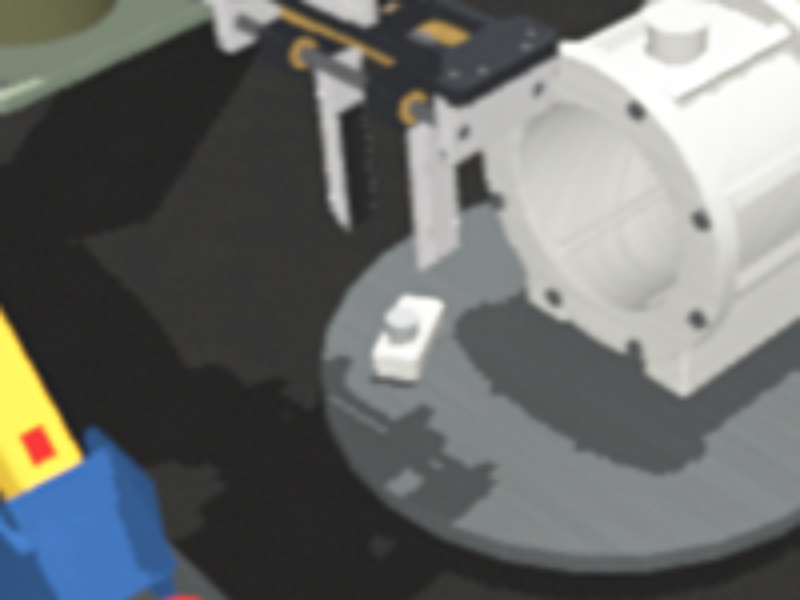

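```bash
python3 -c "
from h import *
p=proj('scene',[.51,-.11,.06]).astype(int)
print(ray('scene',p-[100,75]+np.array([402,314])/4,.055))
go(.512,-.113,.046,0)"
```

```text
[ 0.51265399 -0.11229239  0.055     ]
d [ 0.0016 -0.0019  0.0614] turn -0.002 tool z [ 0.005 -0.002 -1.   ]
```

Round stub at (0.513, −0.112) agrees with the plan; descend and grip it.

Call:
drive_effector(offsets=[0, 0, 0.04, 0, 0, 0, 0.06, 0, 0, 0, 0.06, 0, 0, 0, 0.06, 0], aperture=0.05)

```text
t: 10.12
eef_pos: [0.5132, -0.1144, 0.0466]
tcp_rot: [0.002, 0.708, 0.706, 0.001]
ft_force: [0.4, -0.3, 0.5]
grip_width: 0.0496
finger_force: 0.0
```

Call:
drive_effector(offsets=[0, 0, 0, 0, 0, 0, 0, 0, 0, 0, 0, 0, 0, 0, 0, 0, 0, 0, 0, 0, 0, 0, 0, 0], aperture=0.0)

```text
t: 10.88
eef_pos: [0.5114, -0.1138, 0.0446]
tcp_rot: [0.0, 0.708, 0.706, -0.0]
ft_force: [-0.9, 0.1, 2.1]
grip_width: 0.017
finger_force: 30.0
```

Call:
drive_effector(offsets=[0, 0, -0.02, 0, 0, 0, -0.06, 0, 0, 0, -0.12, 0, 0, 0, -0.18, 0, 0, 0, -0.235, 0])

```text
t: 11.5
eef_pos: [0.5112, -0.1136, 0.2812]
tcp_rot: [0.0, 0.708, 0.706, 0.0]
ft_force: [0.4, 0.1, -0.4]
grip_width: 0.017
finger_force: 30.0
```

```bash
python3 -c "
from h import *
go(.429,.39,.29,None)"
```

```text
d [ 0.5035 -0.0832 -0.0088] turn 0 tool z [ 0. -0. -1.]
```

Call:
drive_effector(offsets=[0.495, -0.083, 0, 0, 0.495, -0.083, 0, 0, 0.495, -0.083, 0, 0, 0.495, -0.083, 0, 0, 0.495, -0.083, 0, 0, 0.495, -0.083, 0, 0, 0.495, -0.083, 0, 0, 0.495, -0.083, 0, 0, 0.495, -0.083, 0, 0, 0.495, -0.083, 0.06, 0, 0.495, -0.083, 0.12, 0, 0.495, -0.083, 0.17, 0, 0.495, -0.083, 0.205, 0, 0.495, -0.083, 0.205, 0])

```text
t: 13.25
eef_pos: [0.4267, 0.3783, 0.0707]
tcp_rot: [-0.001, 0.708, 0.706, -0.004]
ft_force: [-0.4, -0.4, -0.8]
grip_width: 0.0172
finger_force: 30.0
```

Call:
drive_effector(offsets=[0, 0, 0, 0, 0, 0, 0, 0, 0, 0, 0, 0], aperture=0.04)

```text
t: 13.62
eef_pos: [0.4307, 0.3822, 0.0765]
tcp_rot: [0.0, 0.708, 0.706, 0.002]
ft_force: [-0.0, -1.4, -0.4]
grip_width: 0.0396
finger_force: 0.0
```

Call:
drive_effector(offsets=[0, 0, -0.06, 0, 0, 0, -0.12, 0, 0, 0, -0.18, 0])

```text
t: 14.0
eef_pos: [0.4293, 0.3815, 0.2573]
tcp_rot: [0.0, 0.708, 0.706, 0.001]
ft_force: [1.0, 0.2, 0.1]
grip_width: 0.0399
finger_force: 0.0
```

```bash
python3 -c "
from h import *
for c in('top','scene'):
    snap(c,c+'2')
    for n in('stub_a','lamp_grip','lamp'):print(c,n,[(np.round(d['xyz'],3).tolist(),round(d['score'],2)) for d in vision.tip_of(n,c)[:4]])
go(.458,-.316,.28,-94)
a=cv2.imread('pics/top2.png');b=cv2.imread('pics/scene2.png')
cv2.imwrite('pics/m2.png',np.hstack([cv2.resize(a[180:380,90:290],(400,400)),cv2.resize(b[230:390,110:270],(400,400))]))"
```

```text
top stub_a [([0.444, 0.39, 0.016], 0.64), ([0.432, 0.344, 0.004], 0.63)]
top lamp_grip [([0.458, -0.318, 0.116], 0.79)]
top lamp [([0.484, -0.32, 0.094], 0.55)]
scene stub_a [([0.44, 0.39, 0.015], 0.44), ([0.434, 0.344, 0.006], 0.36)]
scene lamp_grip [([0.46, -0.317, 0.116], 0.82)]
scene lamp [([0.484, -0.32, 0.096], 0.65)]
d [-0.6967  0.031  -0.0263] turn 1.639 tool z [-0.004 -0.002 -1.   ]
```

View pics/m2.png

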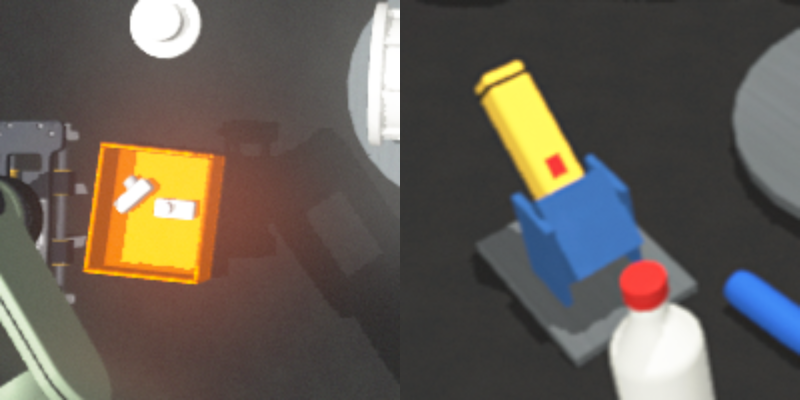

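Call:
drive_effector(offsets=[0, 0, -0.022, 0, -0.697, 0.031, -0.022, 1.639, -0.697, 0.031, -0.022, 1.639, -0.697, 0.031, -0.022, 1.639, -0.697, 0.031, -0.022, 1.639, -0.697, 0.031, -0.022, 1.639, -0.697, 0.031, -0.022, 1.639, -0.697, 0.031, -0.022, 1.639, -0.697, 0.031, -0.022, 1.639, -0.697, 0.031, -0.022, 1.639, -0.697, 0.031, -0.022, 1.639, -0.697, 0.031, -0.022, 1.639, -0.697, 0.031, -0.022, 1.639, -0.697, 0.031, 0.03, 1.639, -0.697, 0.031, 0.07, 1.639, -0.697, 0.031, 0.07, 1.639, -0.697, 0.031, 0.07, 1.639], aperture=0.07)

```text
t: 16.52
eef_pos: [0.4597, -0.3154, 0.1855]
tcp_rot: [0.0, 0.999, -0.035, 0.0]
ft_force: [0.6, -0.3, 0.7]
grip_width: 0.0698
finger_force: 0.0
```

```bash
python3 -c "
from h import *
go(.459,-.317,.097,-94)"
```

```text
d [-0.0006  0.0016  0.0885] turn 0.0 tool z [ 0.001 -0.001 -1.   ]
```

Call:
drive_effector(offsets=[0, 0.001, 0.05, 0, 0, 0.001, 0.088, 0, 0, 0.001, 0.088, 0, 0, 0.001, 0.088, 0], aperture=0.07)

```text
t: 17.02
eef_pos: [0.4607, -0.3181, 0.0994]
tcp_rot: [0.002, 0.999, -0.035, 0.002]
ft_force: [0.3, 0.3, 1.0]
grip_width: 0.0699
finger_force: 0.0
```

Call:
drive_effector(offsets=[0, 0, 0, 0, 0, 0, 0, 0, 0, 0, 0, 0, 0, 0, 0, 0, 0, 0, 0, 0, 0, 0, 0, 0, 0, 0, 0, 0], aperture=0.0)

```text
t: 17.9
eef_pos: [0.4589, -0.3168, 0.0966]
tcp_rot: [0.0, 0.999, -0.035, 0.0]
ft_force: [-1.0, -0.2, 1.7]
grip_width: 0.03
finger_force: 29.8
```

Call:
drive_effector(offsets=[-0.01, 0, -0.01, 0, -0.025, 0, -0.025, 0, -0.04, 0, -0.04, 0, -0.055, 0, -0.055, 0, -0.07, 0, -0.07, 0, -0.08, 0, -0.08, 0, -0.08, 0, -0.1, 0, -0.08, 0, -0.1, 0])

```text
t: 18.9
eef_pos: [0.3795, -0.3118, 0.1979]
tcp_rot: [0.001, 0.999, -0.035, 0.001]
ft_force: [0.3, 0.6, -2.1]
grip_width: 0.0301
finger_force: 29.8
```

```bash
python3 -c "
from h import *
i=snap('scene','scene3');snap('top','top3')
for c in('top','scene'):
    for n in('lamp_grip','lamp','lamp_lens'):print(c,n,[(np.round(d['xyz'],3).tolist(),round(d['score'],2)) for d in vision.tip_of(n,c)[:2]])
cv2.imwrite('pics/m3.png',i[120:420,60:460,::-1])
"
```

```text
top lamp_grip []
top lamp [([0.406, -0.315, 0.196], 0.65), ([0.669, -0.365, -0.0], 0.57)]
top lamp_lens [([0.459, -0.315, 0.138], 0.78)]
scene lamp_grip [([0.382, -0.314, 0.217], 0.79)]
scene lamp [([0.405, -0.316, 0.194], 0.92)]
scene lamp_lens [([0.456, -0.317, 0.136], 0.68), ([0.713, -0.261, -0.002], 0.58)]
```

View pics/m3.png

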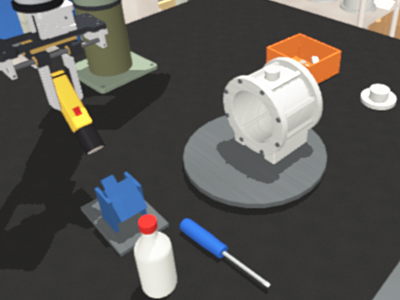

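```bash
python3 -c "
from h import *
go(.36,-.18,.16,-3)"
```

```text
d [-0.0279 -0.129   0.0358] turn -1.588 tool z [-0.001  0.001 -1.   ]
```

Call:
drive_effector(offsets=[-0.028, -0.129, 0, -1.588, -0.028, -0.129, 0, -1.588, -0.028, -0.129, 0, -1.588, -0.028, -0.129, 0, -1.588, -0.028, -0.129, 0, -1.588, -0.028, -0.129, 0, -1.588, -0.028, -0.129, 0, -1.588, -0.028, -0.129, 0, -1.588, -0.028, -0.129, 0.036, -1.588, -0.028, -0.129, 0.036, -1.588, -0.028, -0.129, 0.076, -1.588, -0.028, -0.129, 0.106, -1.588, -0.028, -0.129, 0.106, -1.588, -0.028, -0.129, 0.106, -1.588])

```text
t: 21.05
eef_pos: [0.3614, -0.1813, 0.0921]
tcp_rot: [0.001, 0.726, 0.688, 0.0]
ft_force: [0.5, -0.5, -1.9]
grip_width: 0.0295
finger_force: 30.0
```

```bash
python3 -c "
from h import *
for c in('top','scene'):
    i=snap(c,c+'4')
    for n in('lamp_grip','lamp','lamp_lens'):print(c,n,[(np.round(d['xyz'],3).tolist(),round(d['score'],2)) for d in vision.tip_of(n,c)[:2]])
go(.36,-.18,.072,-3)"
```

```text
top lamp_grip [([0.36, -0.182, 0.109], 0.86)]
top lamp [([0.364, -0.155, 0.091], 0.78)]
top lamp_lens [([0.372, -0.097, 0.035], 0.74)]
scene lamp_grip []
scene lamp [([0.365, -0.161, 0.092], 0.7)]
scene lamp_lens [([0.368, -0.099, 0.032], 0.82)]
d [ 0.0006 -0.0005  0.0189] turn -0.001 tool z [ 0.001 -0.001 -1.   ]
```

Call:
drive_effector(offsets=[0, 0, 0.012, 0, 0, 0, 0.022, 0, -0.007, 0, 0.028, 0, -0.015, 0, 0.034, 0, -0.021, 0, 0.041, 0, -0.027, 0, 0.048, 0, -0.032, 0, 0.057, 0, -0.037, 0, 0.065, 0, -0.039, 0, 0.072, 0, -0.042, 0, 0.078, 0, -0.044, 0, 0.084, 0, -0.044, 0, 0.086, 0, -0.044, 0, 0.086, 0, -0.044, 0, 0.086, 0])

```text
t: 23.2
eef_pos: [0.3581, -0.224, 0.0044]
tcp_rot: [0.0, 0.726, 0.688, 0.0]
ft_force: [1.4, -3.6, 1.5]
grip_width: 0.0296
finger_force: 30.0
```

```bash
python3 -c "
from h import *
for c in('top','scene'):
    i=snap(c,c+'5')
    for n in('lamp_grip','lamp','lamp_lens'):print(c,n,[(np.round(d['xyz'],3).tolist(),round(d['score'],2)) for d in vision.tip_of(n,c)[:2]])
cv2.imwrite('pics/m5.png',cv2.resize(i[100:350,60:360,::-1],None,fx=2,fy=2))"
```

```text
top lamp_grip []
top lamp [([0.429, 0.364, -0.002], 0.74)]
top lamp_lens [([0.366, -0.105, 0.019], 0.7)]
scene lamp_grip [([0.358, -0.22, 0.032], 0.83), ([0.433, 0.345, 0.008], 0.74)]
scene lamp [([0.359, -0.188, 0.032], 0.8)]
scene lamp_lens [([0.367, -0.105, 0.017], 0.76)]
```

View pics/m5.png

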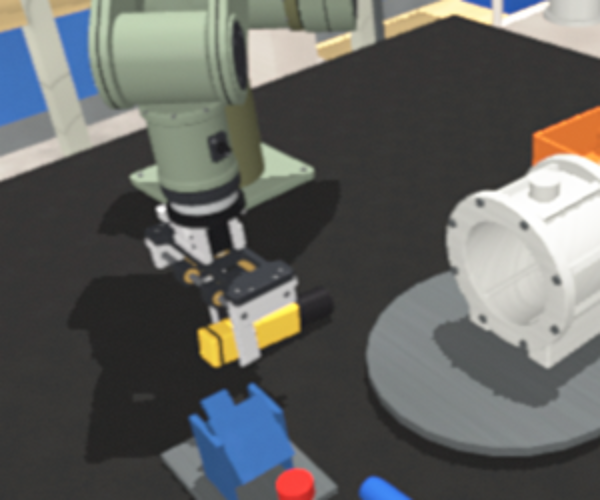

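Call:
drive_effector(offsets=[0, 0, 0, 0, 0, 0, 0, 0, 0, 0, 0, 0, 0.02, 0, 0, 0, 0.042, 0, 0, 0, 0.042, 0, 0, 0, 0.042, 0, 0, 0], aperture=0.05)

```text
t: 24.48
eef_pos: [0.3603, -0.1829, 0.0046]
tcp_rot: [0.0, 0.725, 0.688, -0.0]
ft_force: [-0.0, -0.1, 0.8]
grip_width: 0.0502
finger_force: 0.0
```

```bash
python3 -c "
from h import *
for c in('top','scene'):
    i=snap(c,c+'6')
    for n in('lamp_grip','lamp','lamp_lens'):print(c,n,[(np.round(d['xyz'],3).tolist(),round(d['score'],2)) for d in vision.tip_of(n,c)[:1]])
print(readout.read_state()['eef_pos'])"
```

```text
top lamp_grip []
top lamp [([0.36, -0.188, 0.017], 0.78)]
top lamp_lens [([0.364, -0.106, 0.018], 0.5)]
scene lamp_grip [([0.358, -0.221, 0.016], 0.98)]
scene lamp [([0.361, -0.19, 0.019], 0.9)]
scene lamp_lens [([0.363, -0.109, 0.016], 0.64)]
[ 0.36010388 -0.18265071  0.00444857]
```

Call:
drive_effector(offsets=[0, 0, 0, 0, 0, 0, 0, 0, 0, 0, 0, 0, 0, 0, 0, 0, 0, 0, 0, 0], aperture=0.0)

```text
t: 25.5
eef_pos: [0.3601, -0.1824, 0.0045]
tcp_rot: [0.0, 0.726, 0.688, -0.0]
ft_force: [0.6, 0.2, -0.3]
grip_width: 0.0298
finger_force: 30.0
```

Call:
drive_effector(offsets=[0, 0, -0.02, 0, 0, 0, -0.05, 0, 0, 0, -0.09, 0, 0, 0, -0.12, 0, 0, 0, -0.12, 0])

```text
t: 26.12
eef_pos: [0.3617, -0.1836, 0.1263]
tcp_rot: [0.003, 0.726, 0.688, 0.0]
ft_force: [0.7, 0.2, -2.0]
grip_width: 0.0297
finger_force: 30.0
```

```bash
python3 -c "
from h import *
go(.578,-.185,.107,-3)"
```

```text
d [0.0101 0.216  0.0203] turn -0.001 tool z [ 0.004 -0.004 -1.   ]
```

Call:
drive_effector(offsets=[0.009, 0.05, 0, 0, 0.009, 0.1, 0, 0, 0.009, 0.15, 0, 0, 0.009, 0.19, 0, 0, 0.009, 0.216, 0, 0, 0.009, 0.216, 0.017, 0, 0.009, 0.216, 0.017, 0, 0.009, 0.216, 0.017, 0])

```text
t: 27.12
eef_pos: [0.5743, -0.1843, 0.106]
tcp_rot: [-0.002, 0.726, 0.688, -0.001]
ft_force: [-0.2, 0.1, -2.2]
grip_width: 0.0296
finger_force: 30.0
```

```bash
python3 -c "
from h import *
for c in('top','scene'):
    i=snap(c,c+'7')
    for n in('lamp_grip','lamp','lamp_lens','bore'):print(c,n,[(np.round(d['xyz'],3).tolist(),round(d['score'],2)) for d in vision.tip_of(n,c)[:1]])
print(readout.read_state()['eef_pos'])
a=cv2.imread('pics/top7.png')
cv2.imwrite('pics/m7.png',np.vstack([cv2.resize(i[170:330,150:410,::-1],(520,320)),cv2.resize(a[160:300,230:490],(520,280))]))"
```

```text
top lamp_grip []
top lamp []
top lamp_lens [([0.581, -0.11, 0.12], 0.54)]
top bore [([0.583, -0.044, 0.122], 0.8)]
scene lamp_grip [([0.572, -0.227, 0.123], 0.76)]
scene lamp [([0.578, -0.194, 0.126], 0.62)]
scene lamp_lens [([0.582, -0.11, 0.118], 0.96)]
scene bore [([0.584, -0.044, 0.12], 0.82)]
[ 0.57640286 -0.18489369  0.10776251]
```

View pics/m7.png

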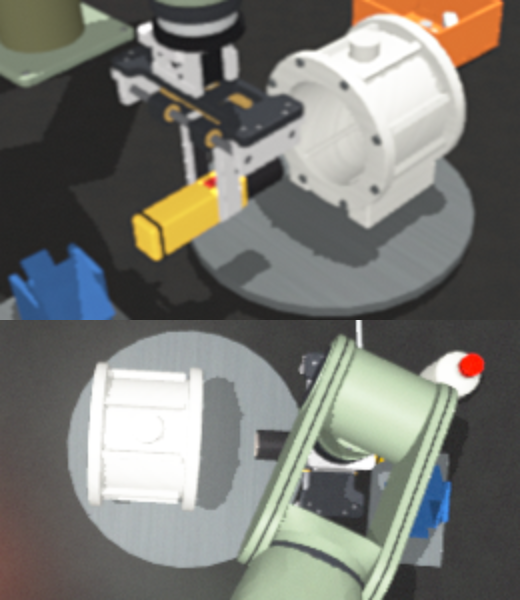

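Call:
drive_effector(offsets=[0.006, 0, 0, 0, 0.012, 0, -0.001, 0, 0.012, 0, -0.001, 0, 0.012, 0, -0.001, 0, 0.012, 0, -0.001, 0, 0.012, 0, -0.001, 0, 0.012, 0, -0.001, 0, 0.012, 0, -0.001, 0])

```text
t: 28.62
eef_pos: [0.5769, -0.1729, 0.1085]
tcp_rot: [-0.0, 0.726, 0.688, -0.0]
ft_force: [-0.3, 0.4, -2.2]
grip_width: 0.0298
finger_force: 30.0
```

```bash
python3 -c "
from h import *
for c in('top','scene'):
    i=snap(c,c+'8')
    for n in('lamp_grip','lamp','lamp_lens','stub_a'):print(c,n,[(np.round(d['xyz'],3).tolist(),round(d['score'],2)) for d in vision.tip_of(n,c)[:2]])
s=readout.read_state();print(s['eef_pos'],s['joint_velocities'])"
```

```text
top lamp_grip []
top lamp [([0.673, 0.363, 0.0], 0.26)]
top lamp_lens [([0.584, -0.1, 0.123], 0.77)]
top stub_a [([0.448, 0.389, 0.014], 0.78), ([0.432, 0.342, 0.002], 0.51)]
scene lamp_grip [([0.576, -0.212, 0.12], 0.57)]
scene lamp [([0.578, -0.181, 0.125], 0.6)]
scene lamp_lens [([0.58, -0.098, 0.122], 0.79), ([0.576, -0.214, 0.123], 0.47)]
scene stub_a [([0.443, 0.39, 0.018], 0.57)]
[ 0.57692821 -0.17284068  0.10843994] [-5.97753857e-05 -1.66354617e-03  4.25125029e-04  4.92891857e-04
  2.59015010e-04  7.02920491e-05]
```

The lamp is level and steady. The lens is on the bore's centre line, about 55 mm outside the mouth, and both offcuts are in the bin.

```bash
python3 -c "
from station import manip
print(manip.sign_off())"
```

```text
the job is handed in; nothing more can be done
None
```

Job handed in at about 29 s: both offcuts are in the orange bin, and the arm is holding the lamp level and steady about 55 mm outside the bore's mouth, lens on the centre line to within the few-millimetre camera accuracy.

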